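Reassemble the dough docker's roller on its axle bolt

TASK

Put the dough docker's roller back together: onto its upright axle bolt thread first the plain spacer sleeve, then the spiked ring with its hub up, then the flanged bushing with its flange down, pushing each one past the bolt's spring catches so that the stack sits fully home, tight below the catches. The bolt stands off-centre on its foot, so feel for it and press gently, never leaning hard on it. Leave the ramekin, funnel and scoop where they are.

Things in the scene. Friction and masses are not known exactly. Their poses are not given: they have to be found in the camera images.
- docker: Dough docker's handle end, fixed to the shelf: round steel foot 96 mm across, 16 mm thick; white handle along its own +x, reaching 200 mm from the centre, 28 mm thick and high. Origin: centre of the foot's underside, z up. On the foot, a disc 60 mm across (top 20 mm above the shelf) carries the upright axle bolt off-centre. More than 25 N on the docker or its bolt spoils it.
- bolt_end (a point): Point on the FOOT's centre line, 103 mm above the shelf, level with the bolt's end. The bolt's own axis stands 7 mm from this line, in a direction that differs every time and is in no reading: find it by feel or by eye. Bolt: 13 mm thick steel, flat end 8 mm across, below it a bevel 5 mm high.
- catches (a point): Point on the FOOT's centre line, 93 mm above the shelf, level with the middle of the bolt's two spring catches: they bulge 3 mm from opposite sides of the bolt, from 99 down to 87 mm above the shelf. Each part needs a push of roughly 4 to 8 N to pass them.
- seat (a point): Point on the FOOT's centre line, 28 mm above the shelf, level with the stack's seat: top of a 33 mm round collar on the bolt. Bolt and collar sit in rubber: they give sideways 0.5 mm per N, at most 4 mm, springing back, and sink when pressed (nothing up to 4 N, then 0.7 mm per N, solid after 7 mm).
- spacer: Plain aluminium spacer sleeve, loose: tube 30 mm across, 16 mm high, 16 mm bore right through, about 60 g. Origin: centre of the underside, z up along the bore. First on the bolt.
- spiked_ring: White plastic docker ring, loose: disc 50 mm across and 10 mm thick with 12 spikes round its edge (62 mm over their tips), a round hub 30 mm across rising above it to 22 mm total height (grip it by the hub), 16 mm bore right through, about 50 g. Origin: centre of the flat underside, z up along the bore towards the hub. Second on the bolt.
- bushing: White plastic flanged bushing, loose: flange 40 mm across and 5 mm thick at the bottom, neck 26 mm across above it, 22 mm total height, 16 mm bore right through, about 40 g. Origin: centre of the flange's underside, z up along the bore. Last on the bolt; home, its top is 88 mm above the shelf, just below the catches.
- ramekin: Glass ramekin 84 mm across, 45 mm high, a bystander. Origin: centre of the underside.
- funnel: Small stainless funnel standing mouth down, 72 mm across, 75 mm high, a bystander. Origin: centre of its mouth, at the bottom.
- scoop: White silicone scoop with a squeeze lever, lying along its own x, 176 mm long, up to 34 mm high, a bystander. Origin: underside, middle of the handle.
Mind the look-alikes: they are no part of the job. Leave any brown look-alike of the spiked_ring alone.

How it is judged (in metres and radians):
On the way, in this order (a step that is already met when the one before it is completed fails the run):
1. the spacer sleeve sits on the bolt's seat (horizontal distance between spacer and docker below 0.011 m and z of spacer in the frame of docker between 0.025 and 0.031 m and angle between spacer's own z axis and vertical below 0.12 rad), for 0.2 s.
2. the spiked ring sits hub up on the spacer (all of step 1 and horizontal distance between spiked_ring and docker below 0.011 m and z of spiked_ring in the frame of docker between 0.041 and 0.047 m and angle between spiked_ring's own z axis and vertical below 0.12 rad), for 0.2 s.
At the end, for the whole second after the job is handed in: Spacer, spiked ring and bushing are all threaded on the bolt in that order from below, each upright (within 0.12 rad), within 11 mm of the foot's centre sideways and within 3 mm of its fully home height (undersides 28, 44 and 66 mm above the shelf), released and at rest (all of step 2 and horizontal distance between bushing and docker below 0.011 m and z of bushing in the frame of docker between 0.063 and 0.069 m and angle between bushing's own z axis and vertical below 0.12 rad and linear speed of each of spacer, spiked_ring, bushing below 0.02 m/s); the robot touches nothing.
It fails at once if the docker or its bolt is pressed with more than 25 N (contact force between docker and anything else above 25 N).
It fails at once if the ramekin is shifted more than 20 mm (distance of ramekin from where it was at the start of the episode above 0.02 m).
It fails at once if the funnel is shifted more than 20 mm (distance of funnel from where it was at the start of the episode above 0.02 m).
It fails at once if the scoop is shifted more than 20 mm (distance of scoop from where it was at the start of the episode above 0.02 m).
It also fails if it takes over 72 s, if anything falls off the work surface, if the arm or the gripper's body presses on something with over 40 N, if the wrist force passes 120 N, or if a joint passes its speed limit or range.

ROBOT

A 7-joint arm with a two-finger parallel gripper is mounted at the origin on the work surface. World frame = base frame: x ahead of the robot, y to its left, z up, the work surface at z = 0. Lengths are in mm, angles in rad, forces in N, time in s.
With the tool pointing down it reaches from about 400 to 875 mm from the base axis. Payload 19.3 kg.
Tool frame: the origin (TCP) lies at the very end of the fingers, on their centre line; the grasp point (between the pads) lies 19 mm behind it; z points along the fingers, y is the direction in which the jaws open and shut (so a half turn about z gives the same grasp; the last joint's range is limited). The gripper opens to 85 mm and grips with 20 to 120 N. Pads are 22 mm wide; open, the fingers measure 114 mm over their backs; the gripper's body (76 mm by 85 mm) begins 54 mm behind the grasp point. The pads swing forward as they close: fully open they stand 13 mm farther back than shut.
Start: joints at [1.273, 0.521, -0.036, 1.599, 0.021, 1.021, -0.113], TCP at [141.119, -608.851, 202.291] pointing down, gripper open.
Joint ranges: [-2.91, 2.91], [-0.3, 2.13], [-1.5, 1.42], [0.17, 2.43], [-1.26, 4.41], [0.16, 1.93], [-2.52, 2.52]. Speed limits (rad/s): [1.89, 1.89, 2.39, 2.39, 3.01, 3.01, 3.01].

INTERFACE

Orientations are given as a 3x3 rotation matrix whose columns are the frame's x, y, z axes.
In Python, from rig import manip, optics, workorder gives the robot as it stands.
- The arm moves only by the tool jog_arm, never from a script. Its argument "targets" is a list of rows, each a list of 7 numbers: the shift along the tool's x, y, z in cm, then the turn, a rotation vector about the tool's x, y, z in rad, then the finger opening in cm, from 0 to 8.54. A call has 1 to 12 rows; each row is the pose to reach, as a shift and turn from the pose commanded when the call began, along the tool's axes at that moment; what a row does not reach only later rows make up. A row lasts 1/10 s, in which the tool goes at most 50 mm and 8.59 degrees, less where a joint would pass 70% of its speed; a pose out of reach is approached as far as the arm can. A call with a gripper value outside its range is refused whole. The fingers move at their own pace and stop on an object; "newtons" is the grip in N (left out, the last holds). Time passes only in rows, so rows that repeat a pose let the fingers close. It gives the time, the measured TCP pose, the force and the opening at its end, in the units of the state.
- manip.state(): the state, without advancing time (a new reading comes with each control period).
- optics.grab_frame(name): name is "side" or "top" or "wrist"; returns a dict with "pixels" (384x512x3 uint8, red, green, blue), "fx", "fy", "cx", "cy" (pixels), "k1" (the pictures are not rectified: a ray, as slopes to the right and down, at radius r is drawn at 1 + k1 r^2 times it, then the intrinsics apply), "world_from_camera" (4x4, takes a point from camera to world coordinates); the wrist camera has in their place "tool_from_camera" (4x4, takes a point from camera to tool coordinates, whose origin is the TCP and whose axes are the flange's). Camera axes: x right, y down, z forward; pixel columns grow to the right and rows downward; lengths in mm; the calibration is good to about 2 mm. A picture is of the moment at which its call begins: read the wrist's pose just before it. There is no depth.
- workorder.finish_job(): hands the job in, once; it reports no verdict.
The state is a dict: "time_s": time; "q": joint angles; "dq": joint speeds; "effort": joint torques, N m; "position": TCP position; "tcp_rot": TCP orientation; "force": force on the tool from outside, world axes, zero at the start; "ft_torque": the same for the moment, N m; "gripper_width": finger opening in mm.
Only numpy, scipy, OpenCV 4.12 (cv2) and the standard library are available. Lean on these libraries where they do the work, as an engineer would, in place of code of your own. Each camera call takes 0.05 s, during which the arm holds its last target. There are 200 camera calls.

## Working session

There is one attempt and no reset: what is moved stays moved. The work goes in short steps, Python scripts to look and compute and a tool call to move; the robot and the scene stay as the last step left them, time stands still between calls to the robot, and variables do not carry over. Pictures are saved under pics/ and viewed, about 8 in all and at most 12, crops included, and the job is handed in when it is done.

Besides the shell and the picture viewer there is one more tool, called after ">>>" as a command line: name --pt "numbers of a row" for each row, then --argument value for the rest. jog_arm: Moves the arm, as the interface text tells. Its arguments: {"type":"object","properties":{"targets":{"type":"array","items":{"type":"array","items":{"type":"number"}}},"newtons":{"type":"number"}},"required":["targets"]}

```bash
ls; mkdir -p pics
cat > h.py <<'E'
import numpy as np, cv2
from rig import manip, optics, workorder
def grab(n):
    s=manip.state(); f=optics.grab_frame(n)
    if n=="wrist":
        T=np.eye(4);T[:3,:3]=np.array(s["tcp_rot"]);T[:3,3]=s["position"]
        f["world_from_camera"]=T@np.array(f["tool_from_camera"])
    return f
def save(f,p,scale=1,box=None):
    im=cv2.cvtColor(np.array(f["pixels"]),cv2.COLOR_RGB2BGR)
    if box: im=im[box[1]:box[3],box[0]:box[2]]
    cv2.imwrite(p,cv2.resize(im,None,fx=scale,fy=scale,interpolation=cv2.INTER_CUBIC))
def ray(f,u,v):
    K=np.array([[f["fx"],0,f["cx"]],[0,f["fy"],f["cy"]],[0,0,1.]])
    p=cv2.undistortPoints(np.array([[[u,v]]],float),K,np.array([f["k1"],0,0,0.]))[0,0]
    T=np.array(f["world_from_camera"]); d=T[:3,:3]@np.array([p[0],p[1],1]); return T[:3,3],d
def onz(f,u,v,z):
    o,d=ray(f,u,v); return o+d*(z-o[2])/d[2]
def proj(f,P):
    T=np.linalg.inv(np.array(f["world_from_camera"])); c=T[:3,:3]@np.array(P,float)+T[:3,3]
    x,y=c[:2]/c[2]; s=1+f["k1"]*(x*x+y*y); return f["cx"]+f["fx"]*x*s, f["cy"]+f["fy"]*y*s
E
python3 - <<'E'
from h import *
import pickle
np.set_printoptions(precision=3,suppress=True)
s=manip.state();print(s)
fs={n:grab(n) for n in("top","side")}
pickle.dump(fs,open("f0.pkl","wb"))
for n,f in fs.items(): print(n,f["fx"],f["k1"],f["world_from_camera"])
a=np.hstack([fs["top"]["pixels"]]);save(fs["top"],"pics/top0.png",1.5);save(fs["side"],"pics/side0.png",1.5)
E
```

```text
pics
{'time_s': 0.0, 'q': array([ 1.273,  0.522, -0.036,  1.6  ,  0.021,  1.021, -0.113]), 'dq': array([ 0.001, -0.001, -0.002, -0.001,  0.001,  0.001, -0.001]), 'effort': array([ -0.   , -92.708,   1.979, -36.992,   0.018,   0.008,  -0.   ]), 'position': array([ 141.034, -608.5  ,  201.714]), 'tcp_rot': array([[ 0.974,  0.226, -0.   ],
       [ 0.226, -0.974,  0.001],
       [-0.   , -0.001, -1.   ]]), 'force': array([-0.032, -0.291,  0.463]), 'ft_torque': array([-0.004,  0.01 ,  0.007]), 'gripper_width': 85.44482365329299}
top 353.0747477543471 -0.007451348619337203 [[  -0.036   -0.979    0.199  379.183]
 [  -0.999    0.035   -0.009   45.538]
 [   0.002   -0.199   -0.98  1126.934]
 [   0.       0.       0.       1.   ]]
side 385.1864354843311 -0.04022749686927402 [[ -0.995  -0.047   0.091 471.833]
 [ -0.1     0.637  -0.764 860.078]
 [ -0.022  -0.769  -0.639 784.384]
 [  0.      0.      0.      1.   ]]
```

View pics/top0.png

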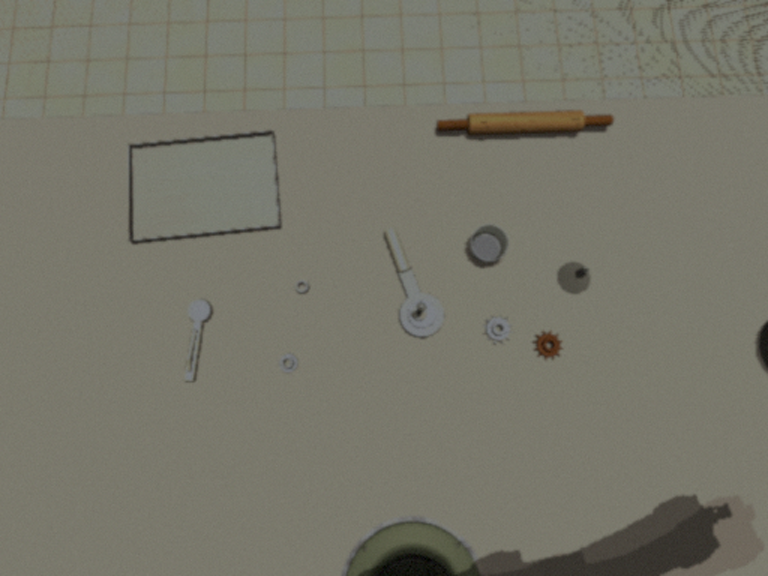

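View pics/side0.png

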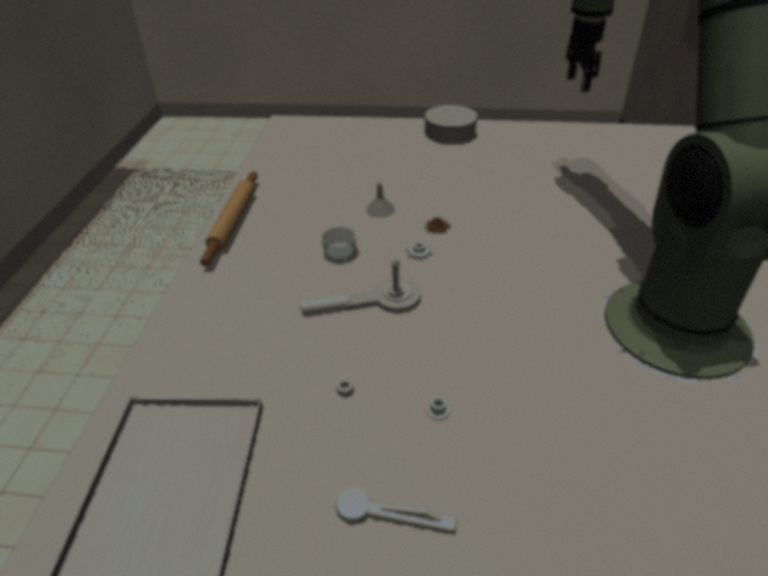

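Top view (1.5× pixels): the docker foot is at (421,314) with its handle up-left, and the spacer is at (302,287). The bushing is at (289,363), the white spiked ring at (497,329), and its brown look-alike at (547,345). The ramekin is at (487,246), the funnel at (574,277) and the scoop at (197,335). The ring I want is the white one; I'll check it close up with the wrist camera.

Run:
```python
from h import *
import pickle
np.set_printoptions(precision=1,suppress=True)
fs=pickle.load(open("f0.pkl","rb"));t,s=fs["top"],fs["side"]
f=optics.grab_frame("wrist");print(np.array(f["tool_from_camera"]).round(3),f["fx"],f["k1"])
def tri(a,b):
    A=[];B=[]
    for fr,p in((t,a),(s,b)):
        o,d=ray(fr,p[0]/1.5,p[1]/1.5);d/=np.linalg.norm(d);M=np.eye(3)-np.outer(d,d);A.append(M);B.append(M@o)
    return np.linalg.solve(sum(A),sum(B))
for n,a,b,z in(("spacer",(302,287),(345,383),16),("bush",(289,363),(438,402),22),("ring",(497,329),(419,246),20),("brown",(547,345),(437,222),20),("foot",(421,315),(397,294),16),("bolttop",(420,306),(396,262),103),("ramek",(487,246),(339,235),40),("handleend",(391,232),(304,306),20),("funneltip",(583,271),(379,185),75),("scoophead",(200,310),(352,505),20),("scooptail",(190,378),(453,525),10)):
    print(n,tri(a,b),onz(t,a[0]/1.5,a[1]/1.5,z),onz(s,b[0]/1.5,b[1]/1.5,z))
```

```text
[[   0.    -1.    -0.3   72.8]
 [   1.     0.     0.    -0.3]
 [  -0.    -0.3    1.  -171.5]
 [   0.     0.     0.     1. ]] 292.7640849583392 -0.014525281795188529
spacer [616.5 208.2  17.6] [615.3 208.4  16. ] [618.4 206.6  16. ]
bush [455.6 236.2  17. ] [454.3 235.4  22. ] [456.6 240.1  22. ]
ring [ 509.9 -200.8   21.8] [ 509.6 -201.1   20. ] [ 510.5 -203.4   20. ]
brown [ 472.4 -302.8   20.9] [ 472.3 -303.1   20. ] [ 472.6 -304.2   20. ]
foot [547.1 -43.7  10.9] [545.6 -43.3  16. ] [547.2 -37.9  16. ]
bolttop [549.7 -35.4 100.4] [550.5 -35.2 103. ] [548.2 -31.7 103. ]
ramek [ 685.3 -186.9   52.3] [ 685.4 -189.4   40. ] [ 692.3 -205.7   40. ]
handleend [731.   13.1  16.2] [730.1  13.2  20. ] [729.4  17.4  20. ]
funneltip [ 616.7 -374.4   75. ] [ 615.7 -374.2   75. ] [ 617.7 -374.8   75. ]
scoophead [575.2 428.4   7.1] [572.5 423.9  20. ] [574.  435.5  20. ]
scooptail [430.4 445.4   5.3] [431.4 443.6  10. ] [429.5 448.   10. ]
```

>>> jog_arm --pt "52.3 -45.8 -3 0 0 0.228 8.5" --pt "52.3 -45.8 -3 0 0 0.228 8.5" --pt "52.3 -45.8 -3 0 0 0.228 8.5" --pt "52.3 -45.8 -3 0 0 0.228 8.5" --pt "52.3 -45.8 -3 0 0 0.228 8.5" --pt "52.3 -45.8 -3 0 0 0.228 8.5" --pt "52.3 -45.8 -3 0 0 0.228 8.5" --pt "52.3 -45.8 -3 0 0 0.228 8.5" --pt "52.3 -45.8 -3 0 0 0.228 8.5" --pt "52.3 -45.8 -3 0 0 0.228 8.5" --pt "52.3 -45.8 -3 0 0 0.228 8.5" --pt "52.3 -45.8 -3 0 0 0.228 8.5"

```text
time_s: 1.35
position: [492.1, -120.4, 228.3]
tcp_rot: [[1.0, -0.0, 0.0], [-0.0, -1.0, -0.0], [0.0, 0.0, -1.0]]
force: [0.2, -1.1, -0.3]
gripper_width: 84.6
```

>>> jog_arm --pt "5.0 -7.0 0 0 0 0 8.5" --pt "5.0 -7.0 0 0 0 0 8.5" --pt "5.0 -7.0 0 0 0 0 8.5" --pt "5.0 -7.0 0 0 0 0 8.5" --pt "5.0 -7.0 0 0 0 0 8.5" --pt "5.0 -7.0 0 0 0 0 8.5"

```text
time_s: 1.95
position: [540.9, -53.5, 228.3]
tcp_rot: [[1.0, -0.002, -0.0], [-0.002, -1.0, -0.0], [-0.0, 0.0, -1.0]]
force: [0.7, 0.3, -0.2]
gripper_width: 84.7
```

Run:
```python
from h import *
import pickle
f=grab("wrist");pickle.dump(f,open("wd.pkl","wb"));save(f,"pics/wd.png",1.5);print(manip.state()["position"],np.array(f["world_from_camera"]).round(3))
```

```text
[540.93555669 -53.35570605 228.30773529] [[-2.00000e-03 -9.58000e-01 -2.85000e-01  6.13637e+02]
 [-1.00000e+00  2.00000e-03  0.00000e+00 -5.33490e+01]
 [ 0.00000e+00  2.85000e-01 -9.58000e-01  3.99729e+02]
 [ 0.00000e+00  0.00000e+00  0.00000e+00  1.00000e+00]]
```

View pics/wd.png

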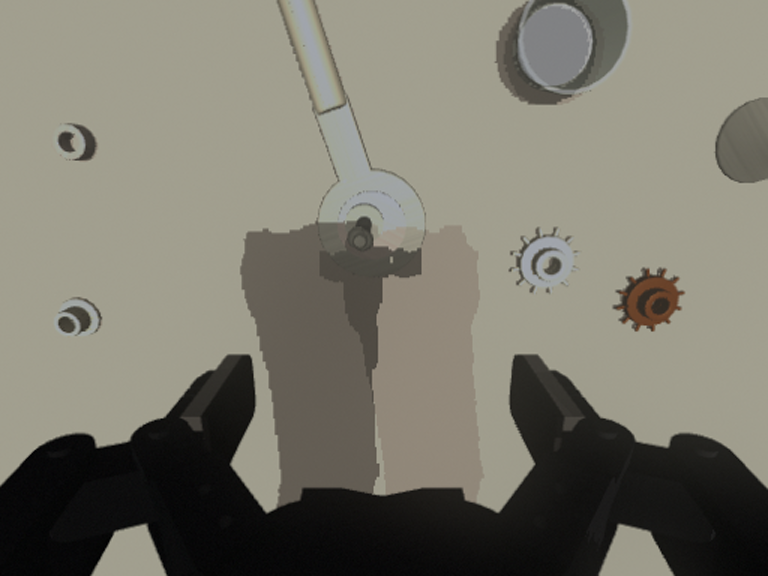

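Wrist view (1.5× pixels): the foot is centred near (371,222) and the bolt end is at about (360,240). The spacer is at (72,141) and the bushing at (70,322), flange down. There are two spiked rings: the white one at (546,263), hub up, and the brown look-alike at (655,300). The white one matches the description. I'll enlarge the parts and the docker in one mosaic.

Run:
```python
from h import *
import pickle
f=pickle.load(open("wd.pkl","rb"))
im=cv2.cvtColor(np.array(f["pixels"]),cv2.COLOR_RGB2BGR)
def c(x,y,w,k): return cv2.resize(im[y-w:y+w,x-w:x+w],(k,k),interpolation=cv2.INTER_CUBIC)
# crops: docker (centre 247,148 half 40, x7), spacer(50,95),bushing(50,212),ring(363,175) half 25
left=c(247,148,40,560); 
right=np.vstack([c(50,95,20,187),c(50,212,20,187),c(363,175,25,187)])
cv2.imwrite("pics/mos.png",np.hstack([left,right[:560]]) if right.shape[0]>=560 else np.hstack([left,cv2.copyMakeBorder(right,0,560-right.shape[0],0,0,cv2.BORDER_CONSTANT)]))
```

```text
(no output)
```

View pics/mos.png

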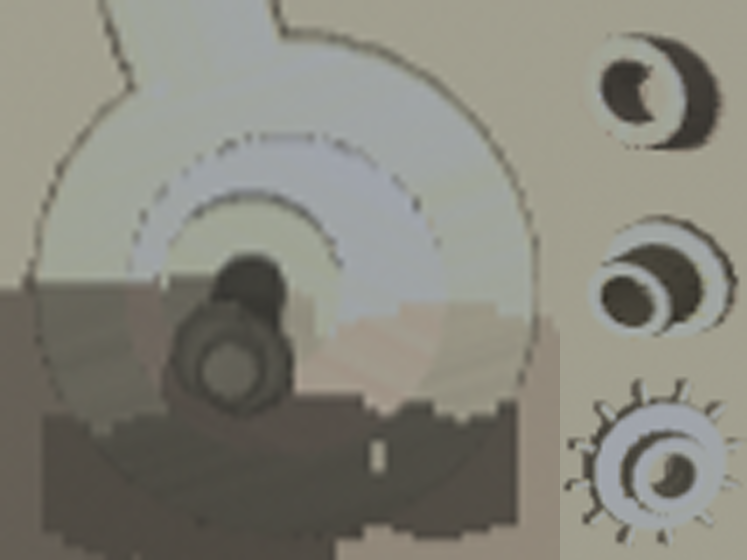

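Run:
```python
from h import *
import pickle
np.set_printoptions(precision=1,suppress=True)
f=pickle.load(open("wd.pkl","rb"))
P=lambda x,y,o,s,z: onz(f,o[0]+(x+.5)/s-.5,o[1]+(y+.5)/s-.5,z)
d=(207,108)
for n,x,y,z in(("foot",286,285.5,16),("footL",36,285,16),("footR",536,285,16),("footT",286,36,16),("footB",286,535,16),("disc",286.5,0,20),("discT",287,135,20),("collarT",254,190,28),("collarL",165,270,28),("collarR",342,270,28),("bolt",231,369,103),("boltcatch",233,362,97)): print(n,P(x,y,d,7,z))
print("spacer",P(82,93,(30,75),4.675,16))
print("bush",P(72,113,(30,192),4.675,22), "flange",P(108,276-187,(30,192),4.675,5))
print("ring",P(112,100,(338,150),3.74,22),"disc",P(99,466-374,(338,150),3.74,10))
```

```text
foot [552.2 -44.   16. ]
footL [552.4   3.   16. ]
footR [552.2 -91.   16. ]
footT [597.8 -44.4  16. ]
footB [503.4 -43.6  16. ]
disc [604.2 -44.7  20. ]
discT [580.4 -44.5  20. ]
collarT [571.4 -38.7  28. ]
collarL [557.  -22.3  28. ]
collarR [556.9 -54.5  28. ]
bolt [553.8 -37.9 103. ]
boltcatch [553.6 -37.9  97. ]
spacer [621.2 207.8  16. ]
bush [459.4 239.7  22. ] flange [460.5 239.8   5. ]
ring [ 515.4 -204.3   22. ] disc [ 515.3 -203.9   10. ]
```

From this view the foot centre is about (551,-44) and the bolt axis about (554,-38). That offset is 6.9 mm, which matches the stated 7 mm. All three parts stand upright. I'll go to the spacer next.

>>> jog_arm --pt "8.0 -26.1 6 0 0 0 8.5" --pt "8.0 -26.1 12.8 0 0 0 8.5" --pt "8.0 -26.1 12.8 0 0 0 8.5" --pt "8.0 -26.1 12.8 0 0 0 8.5" --pt "8.0 -26.1 12.8 0 0 0 8.5" --pt "8.0 -26.1 12.8 0 0 0 8.5" --pt "8.0 -26.1 12.8 0 0 0 8.5" --pt "8.0 -26.1 12.8 0 0 0 8.5" --pt "8.0 -26.1 12.8 0 0 0 8.5"

```text
time_s: 2.9
position: [621.7, 207.0, 100.6]
tcp_rot: [[1.0, -0.002, 0.0], [-0.002, -1.0, -0.001], [0.0, 0.001, -1.0]]
force: [-0.0, 0.1, -0.8]
gripper_width: 85.3
```

Run:
```python
from h import *
import pickle
f=grab("wrist");pickle.dump(f,open("w1.pkl","wb"));u,v=proj(f,(621,208,16));print(u,v,manip.state()["position"])
u,v=int(u),int(v);print(u-50,v-50);save(f,"pics/w1.png",6,(u-50,v-50,u+50,v+50))
```

```text
253.63018525375546 183.87432126740651 [621.8779     206.84097244 100.97950522]
203 133
```

View pics/w1.png

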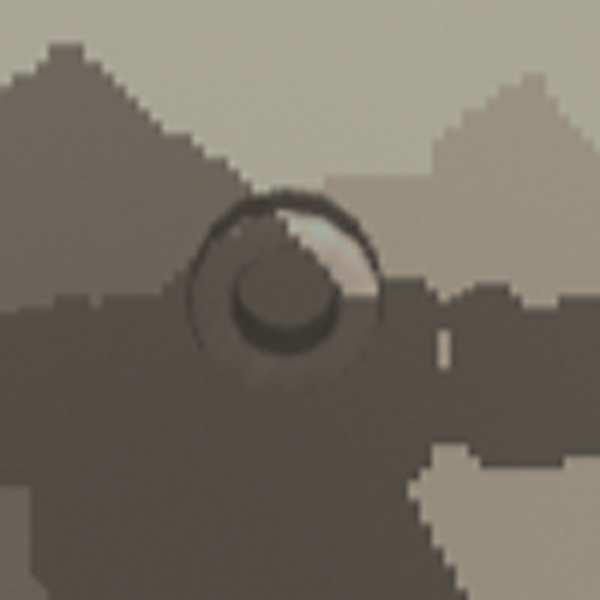

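Crop (6×, origin 203,133): the spacer's top face is centred at about (285,297), which puts it at world (622.5,211). I'll descend and grip.

>>> jog_arm --pt "0.1 -0.4 5 0 0 0 7" --pt "0.1 -0.4 8 0 0 0 6" --pt "0.1 -0.4 9.65 0 0 0 5.5" --pt "0.1 -0.4 9.65 0 0 0 5" --pt "0.1 -0.4 9.65 0 0 0 5" --pt "0.1 -0.4 9.65 0 0 0 2" --pt "0.1 -0.4 9.65 0 0 0 2" --pt "0.1 -0.4 9.65 0 0 0 2" --pt "0.1 -0.4 9.65 0 0 0 2" --pt "0.1 -0.4 9.65 0 0 0 2" --pt "0.1 -0.4 9.65 0 0 0 2" --pt "0.1 -0.4 9.65 0 0 0 2" --newtons 40

```text
time_s: 4.15
position: [622.3, 212.6, 3.6]
tcp_rot: [[1.0, -0.0, -0.0], [-0.0, -1.0, -0.0], [-0.0, 0.0, -1.0]]
force: [-0.3, -0.4, 0.1]
gripper_width: 19.9
```

>>> jog_arm --pt "0 0 0 0 0 0 2" --pt "0 0 0 0 0 0 2" --pt "0 0 0 0 0 0 2" --pt "0 0 0 0 0 0 2"

```text
time_s: 4.55
position: [622.3, 212.7, 3.7]
tcp_rot: [[1.0, -0.0, -0.0], [-0.0, -1.0, -0.0], [-0.0, 0.0, -1.0]]
force: [-0.7, -1.1, 0.3]
gripper_width: 20.0
```

The fingers closed to 20 mm, so the grip missed. I'll look before doing anything else.

Run:
```python
from h import *
f=grab("wrist");save(f,"pics/w2.png",1.5)
```

```text
(no output)
```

View pics/w2.png

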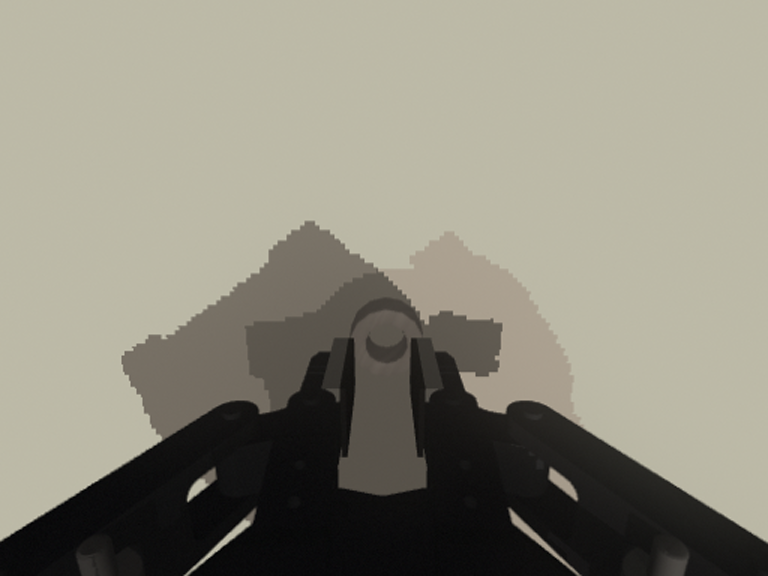

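The spacer's top is at (386,340) in 1.5× pixels, just ahead (+x) of the fingertips. I'll work out the offset.

Run:
```python
from h import *
np.set_printoptions(precision=1,suppress=True)
f=grab("wrist")
for p in((386,340),(352,335),(422,335),(386,375)): print(p,onz(f,p[0]/1.5,p[1]/1.5,16))
# where TCP and fingertip projections fall
q=manip.state()["position"]
for dx,dz in((0,0),(11,0),(-11,0),(0,19),(11,16),(-11,16)): print(dx,dz,np.array(proj(f,q+np.array([dx,0,dz])))*1.5)
print(np.array(f["tool_from_camera"]).round(4))
```

```text
(386, 340) [623.1 211.2  16. ]
(352, 335) [625.3 224.6  16. ]
(422, 335) [625.3 197.1  16. ]
(386, 375) [607.7 211.2  16. ]
0 0 [382.3 329.6]
11 0 [382.3 305. ]
-11 0 [382.3 353.4]
0 19 [382.4 349.3]
11 16 [382.4 319.3]
-11 16 [382.4 371.4]
[[   0.    -1.    -0.3   72.8]
 [   1.     0.     0.    -0.2]
 [   0.    -0.3    1.  -171.5]
 [   0.     0.     0.     1. ]]
```

Run:
```python
from h import *
np.set_printoptions(precision=0,suppress=True)
f=grab("wrist");q=manip.state()["position"]
for x in (11,-11,0):
  for dz in(0,15,30,45): print(x,dz,np.array(proj(f,q+np.array([x,10,dz])))*1.5,np.array(proj(f,q+np.array([x,-10,dz])))*1.5)
t=grab("side");save(t,"pics/s2.png",6,tuple(int(v) for v in (lambda u,v:(u-45,v-70,u+45,v+25))(*map(int,proj(t,(622,211,10))))))
```

```text
11 0 [358. 305.] [406. 305.]
11 15 [356. 318.] [409. 318.]
11 30 [354. 334.] [411. 334.]
11 45 [351. 353.] [414. 353.]
-11 0 [359. 353.] [406. 353.]
-11 15 [357. 370.] [408. 370.]
-11 30 [355. 390.] [410. 390.]
-11 45 [352. 414.] [413. 414.]
0 0 [359. 330.] [406. 330.]
0 15 [357. 345.] [408. 345.]
0 30 [354. 363.] [410. 363.]
0 45 [352. 384.] [413. 384.]
```

View pics/s2.png

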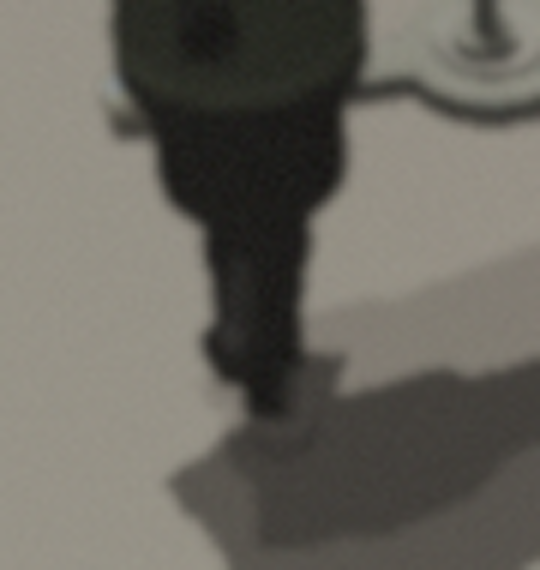

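Run:
```python
from h import *
np.set_printoptions(precision=0,suppress=True)
t=grab("side");o=np.array([int(v) for v in proj(t,(622,211,10))])-[45,70]
for p in((622,221,16),(622,226,4),(622,221,30),(622,221,45),(638,211,16),(638,211,0),(606,211,16),(611,226,4),(633,226,4)): print(p,(np.array(proj(t,p))-o)*6)
print(manip.state()["gripper_width"],manip.state()["effort"])
```

```text
(622, 221, 16) [269. 429.]
(622, 226, 4) [269. 456.]
(622, 221, 30) [267. 408.]
(622, 221, 45) [264. 384.]
(638, 211, 16) [236. 409.]
(638, 211, 0) [239. 433.]
(606, 211, 16) [309. 414.]
(611, 226, 4) [294. 458.]
(633, 226, 4) [244. 455.]
19.535511027882187 [   0. -110.   -3.  -28.    0.    0.    0.]
```

>>> jog_arm --pt "0 0 0 0 0 0 1.0" --pt "0 0 0 0 0 0 1.0" --pt "0 0 0 0 0 0 1.0" --pt "0 0 0 0 0 0 1.0"

```text
time_s: 5.2
position: [622.4, 212.7, 3.7]
tcp_rot: [[1.0, -0.0, 0.0], [-0.0, -1.0, 0.0], [0.0, -0.0, -1.0]]
force: [0.0, 1.5, -0.4]
gripper_width: 9.9
```

The fingers closed to 10 mm with no contact, so they're above the spacer. Both views put the tips about 25 mm higher than the reported TCP. I'll open and go lower in small steps, watching the force.

>>> jog_arm --pt "0 0 0 0 0 0 5" --pt "0 0 0 0 0 0 5" --pt "0 0 0 0 0 0 5" --pt "0 0 0 0 0 0 5" --pt "0 0 0.3 0 0 0 5" --pt "0 0 0.6 0 0 0 5" --pt "0 0 0.6 0 0 0 5"

```text
time_s: 5.9
position: [622.0, 212.5, -2.9]
tcp_rot: [[1.0, -0.0, -0.001], [-0.0, -1.0, -0.0], [-0.001, 0.0, -1.0]]
force: [0.5, -0.2, 0.3]
gripper_width: 49.8
```

Run:
```python
from h import *
f=grab("wrist");print(manip.state()["position"],manip.state()["force"],manip.state()["gripper_width"])
save(f,"pics/w3.png",3,(130,160,386,352))
```

```text
[622.1348867  212.59143197  -2.6977071 ] [ 0.15054195  0.19784939 -0.52812057] 50.16475861952135
```

View pics/w3.png

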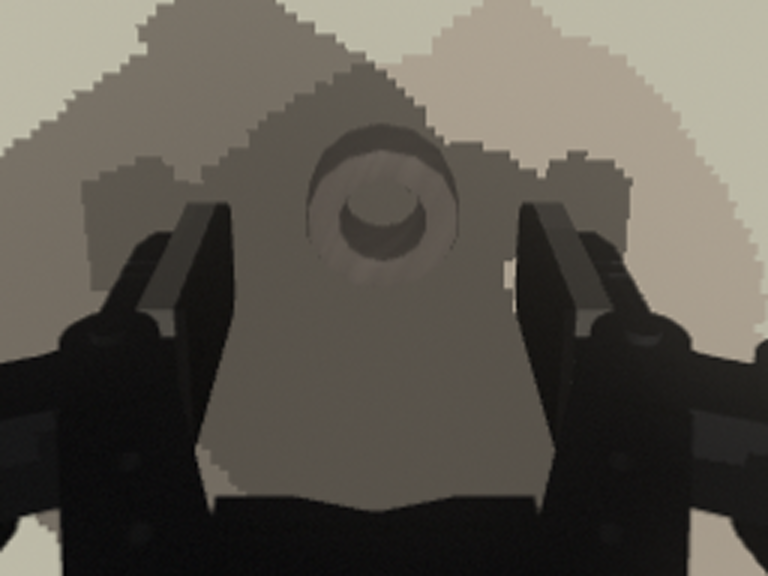

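The crop shows the spacer centred between the open pads, with the pads still well above its top and no contact at TCP z=-2.7. I'll keep descending, feeling for contact.

>>> jog_arm --pt "0 0 0.3 0 0 0 5" --pt "0 0 0.6 0 0 0 5" --pt "0 0 0.9 0 0 0 5" --pt "0 0 0.9 0 0 0 5"

```text
time_s: 6.35
position: [622.1, 212.6, -11.9]
tcp_rot: [[1.0, -0.0, -0.001], [-0.0, -1.0, -0.0], [-0.001, 0.0, -1.0]]
force: [0.0, -0.2, 0.0]
gripper_width: 50.3
```

>>> jog_arm --pt "0 0 0.2 0 0 0 5" --pt "0 0 0.4 0 0 0 5" --pt "0 0 0.4 0 0 0 5"

```text
time_s: 6.65
position: [622.2, 212.6, -15.6]
tcp_rot: [[1.0, -0.0, -0.0], [-0.0, -1.0, -0.0], [-0.0, 0.0, -1.0]]
force: [-0.1, 0.0, -0.0]
gripper_width: 50.1
```

>>> jog_arm --pt "0 0 0.2 0 0 0 5" --pt "0 0 0.4 0 0 0 5" --pt "0 0 0.4 0 0 0 5"

```text
time_s: 6.95
position: [622.2, 212.6, -19.6]
tcp_rot: [[1.0, -0.0, -0.0], [-0.0, -1.0, -0.0], [-0.0, 0.0, -1.0]]
force: [-0.2, 0.2, -0.1]
gripper_width: 50.2
```

>>> jog_arm --pt "0 0 0.2 0 0 0 5" --pt "0 0 0.4 0 0 0 5" --pt "0 0 0.4 0 0 0 5"

```text
time_s: 7.25
position: [622.2, 212.6, -23.7]
tcp_rot: [[1.0, -0.0, -0.0], [-0.0, -1.0, -0.0], [-0.0, 0.0, -1.0]]
force: [-1.0, -0.1, 0.5]
gripper_width: 50.3
```

>>> jog_arm --pt "0 0 0.2 0 0 0 5" --pt "0 0 0.2 0 0 0 5"

```text
time_s: 7.45
position: [622.2, 212.6, -25.6]
tcp_rot: [[1.0, -0.0, -0.0], [-0.0, -1.0, -0.0], [-0.0, 0.0, -1.0]]
force: [-0.6, 0.6, 0.4]
gripper_width: 50.2
```

>>> jog_arm --pt "0 0 0.2 0 0 0 5" --pt "0 0 0.2 0 0 0 5"

```text
time_s: 7.65
position: [622.2, 212.6, -27.6]
tcp_rot: [[1.0, -0.0, -0.0], [-0.0, -1.0, -0.0], [-0.0, 0.0, -1.0]]
force: [-0.1, 0.4, 0.0]
gripper_width: 50.2
```

>>> jog_arm --pt "0 0 -0.3 0 0 0 5" --pt "0 0 -0.3 0 0 0 2" --pt "0 0 -0.3 0 0 0 2" --pt "0 0 -0.3 0 0 0 2" --pt "0 0 -0.3 0 0 0 2" --pt "0 0 -0.3 0 0 0 2" --pt "0 0 -0.3 0 0 0 2"

```text
time_s: 8.35
position: [622.6, 212.7, -23.7]
tcp_rot: [[1.0, -0.0, 0.001], [-0.0, -1.0, 0.0], [0.001, -0.0, -1.0]]
force: [-3.5, -0.5, 9.2]
gripper_width: 27.9
```

>>> jog_arm --pt "0 0 -0.3 0 0 0 2" --pt "0 0 -0.3 0 0 0 2" --pt "0 0 -0.3 0 0 0 2"

```text
time_s: 8.65
position: [622.4, 212.7, -21.3]
tcp_rot: [[1.0, -0.0, 0.0], [-0.0, -1.0, 0.0], [0.0, -0.0, -1.0]]
force: [0.8, -0.3, -0.4]
gripper_width: 28.2
```

Run:
```python
from h import *
f=grab("wrist");print(manip.state()["position"],manip.state()["force"],manip.state()["gripper_width"])
save(f,"pics/w4.png",3,(130,160,386,352))
```

```text
[622.32127316 212.64206516 -21.37746976] [-0.25926709 -0.30190226  0.13846374] 28.35884748732915
```

View pics/w4.png

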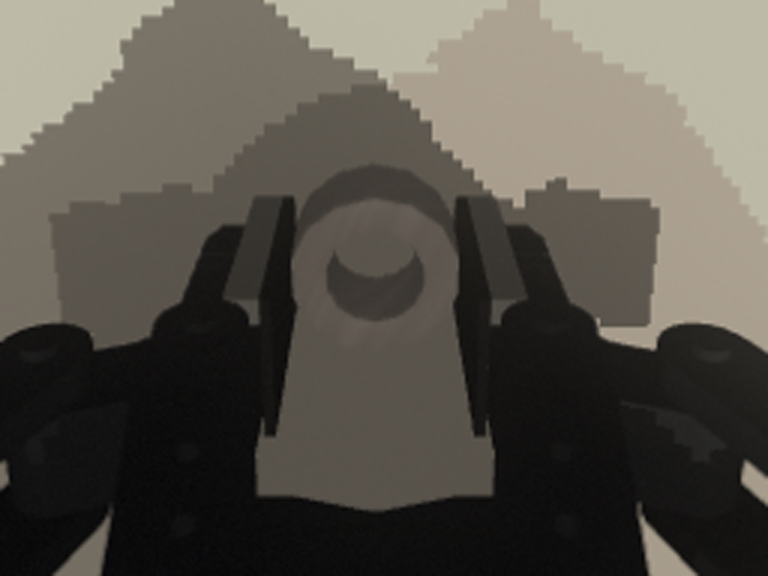

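The spacer is held, with the tips flush with its underside. The underside is about 24 mm above the reported TCP z. I'll lift and carry it to the bolt.

>>> jog_arm --pt "0 0 -5 0 0 0 2" --pt "0 0 -10 0 0 0 2" --pt "-3.5 12 -13.6 0 0 0 2" --pt "-7.3 25.1 -13.6 0 0 0 2" --pt "-7.3 25.1 -13.6 0 0 0 2" --pt "-7.3 25.1 -13.6 0 0 0 2" --pt "-7.3 25.1 -13.6 0 0 0 2" --pt "-7.3 25.1 -13.6 0 0 0 2" --pt "-7.3 25.1 -13.6 0 0 0 2" --pt "-7.3 25.1 -13.6 0 0 0 2"

```text
time_s: 9.7
position: [549.6, -37.5, 114.7]
tcp_rot: [[1.0, -0.0, 0.0], [-0.0, -1.0, 0.001], [0.0, -0.001, -1.0]]
force: [0.9, 0.1, 0.0]
gripper_width: 28.2
```

Run:
```python
from h import *
import pickle
s=manip.state();print(s["position"],s["force"],s["gripper_width"])
f=grab("side");w=grab("wrist");pickle.dump((f,w),open("h1.pkl","wb"))
u,v=map(int,proj(f,(550,-38,103)));print(u,v)
def crop(f,b,k): 
    im=cv2.cvtColor(np.array(f["pixels"]),cv2.COLOR_RGB2BGR)[b[1]:b[3],b[0]:b[2]]; return cv2.resize(im,k,interpolation=cv2.INTER_CUBIC)
f0=pickle.load(open("f0.pkl","rb"))["side"]
b=(u-22,v-35,u+22,v+31);B=(150,100,362,259)
cv2.imwrite("pics/h1.png",np.hstack([crop(f,b,(352,528)),crop(w,(200,160,310,325),(352,528))]))
print(b)
cv2.imwrite("pics/h1b.png",np.hstack([crop(f,b,(352,528)),crop(f0,b,(352,528))]))
```

```text
[549.60597231 -37.52790204 114.6980043 ] [0.93154981 0.12659543 0.01707051] 28.21298041714728
263 173
(241, 138, 285, 204)
```

View pics/h1b.png

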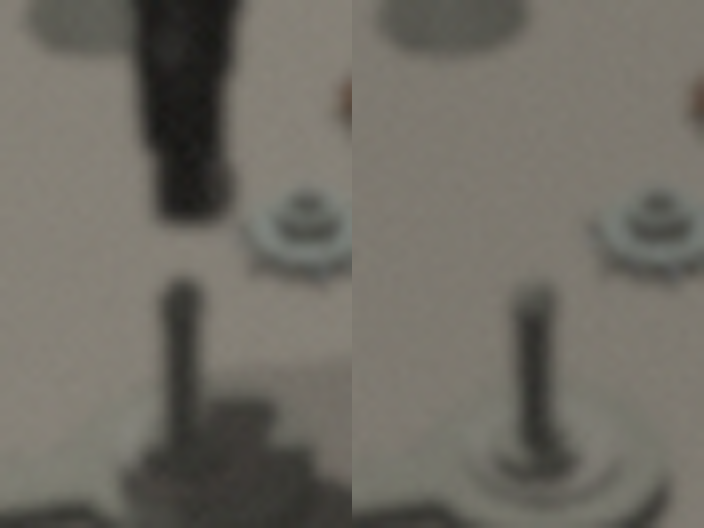

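Left half: the spacer and fingertip bottom is centred near crop x=194, and the bolt end near 182. Image right is −x, so the spacer is about 3–4 mm short in x. I'll check the edges numerically.

Run:
```python
from h import *
import pickle
np.set_printoptions(linewidth=250)
f,w=pickle.load(open("h1.pkl","rb"))
g=np.array(f["pixels"]).astype(int).sum(2)//3
print("cols",np.arange(254,276))
for r in list(range(155,170))+[174,176,178,182,186]: print(r,g[r,254:276])
for p in((550,-38,139),(550,-38,103),(550,-38,60)): print(p,proj(f,p))
```

```text
cols [254 255 256 257 258 259 260 261 262 263 264 265 266 267 268 269 270 271 272 273 274 275]
155 [126 126 125 116  97  61  38  31  26  26  27  28  26  37  63  95 117 125 127 127 127 127]
156 [127 125 123 121 104  77  50  35  28  23  25  33  30  42  62  94 116 124 126 128 125 126]
157 [127 128 125 124 114  95  67  42  33  25  30  30  33  41  63  94 117 125 124 127 127 129]
158 [126 126 126 124 120 103  76  46  33  27  25  26  37  49  64  85 110 120 127 127 127 127]
159 [126 128 125 126 121 105  76  47  33  29  26  30  37  49  60  76 102 120 125 127 126 125]
160 [126 126 125 128 119 106  75  47  32  27  30  28  37  46  56  72  95 117 126 127 128 126]
161 [126 127 127 125 123 108  77  47  33  30  29  29  37  46  53  70  95 116 126 126 127 126]
162 [126 127 126 126 120 108  80  49  33  30  31  32  32  48  54  69  95 117 125 127 127 126]
163 [127 125 127 127 122 109  83  52  35  32  26  33  36  44  58  77 101 118 125 126 125 122]
164 [127 126 127 126 123 112  90  62  46  40  38  39  46  54  70  88 105 119 124 126 120 115]
165 [126 127 126 127 125 116 101  85  71  65  62  64  68  77  88 
[... 414 characters left out ...]
125 127 127 127 124 114  99  75  62  63  78 102 119 125 126 125 126 126 125 127 123]
176 [124 126 126 128 125 120 107  79  59  54  57  72  96 116 124 127 126 127 126 126 126 127]
178 [127 127 127 128 126 123 110  86  59  49  54  77 104 121 126 129 126 126 128 126 125 125]
182 [127 127 126 126 126 123 113  92  65  52  56  79 105 120 124 126 126 123 124 124 125 124]
186 [124 126 126 121 120 118 108  90  67  52  52  70  88  97 100 101  99 101 100 102 103 107]
(550, -38, 139) (np.float64(263.468355231754), np.float64(163.32115187070684))
(550, -38, 103) (np.float64(263.55722146031036), np.float64(173.33337045382027))
(550, -38, 60) (np.float64(263.65813237209323), np.float64(184.77380660738802))
```

>>> jog_arm --pt "0.2 0 1 0 0 0 2" --pt "0.2 0 2 0 0 0 2" --pt "0.2 0 2.7 0 0 0 2" --pt "0.2 0 2.7 0 0 0 2"

```text
time_s: 10.2
position: [550.5, -38.0, 86.1]
tcp_rot: [[1.0, 0.0, -0.002], [0.0, -1.0, 0.0], [-0.002, -0.0, -1.0]]
force: [-0.2, 0.1, -0.5]
gripper_width: 28.3
```

>>> jog_arm --pt "0 0 0.2 0 0 0 2" --pt "0 0 0.4 0 0 0 2" --pt "0 0 0.4 0 0 0 2"

```text
time_s: 10.5
position: [551.3, -38.3, 83.6]
tcp_rot: [[1.0, -0.0, 0.0], [-0.0, -1.0, 0.0], [0.0, -0.0, -1.0]]
force: [0.3, -0.0, -0.6]
gripper_width: 28.2
```

>>> jog_arm --pt "0 0 0.2 0 0 0 2" --pt "0 0 0.4 0 0 0 2" --pt "0 0 0.4 0 0 0 2"

```text
time_s: 10.8
position: [551.2, -38.3, 79.5]
tcp_rot: [[1.0, -0.0, -0.0], [-0.0, -1.0, 0.0], [-0.0, -0.0, -1.0]]
force: [-0.0, 0.4, -0.7]
gripper_width: 28.1
```

>>> jog_arm --pt "0 0 0.2 0 0 0 2" --pt "0 0 0.3 0 0 0 2" --pt "0 0 0.3 0 0 0 2"

```text
time_s: 11.1
position: [551.2, -38.3, 76.5]
tcp_rot: [[1.0, -0.0, -0.0], [-0.0, -1.0, 0.0], [-0.0, -0.0, -1.0]]
force: [0.2, -0.0, -0.4]
gripper_width: 28.2
```

>>> jog_arm --pt "0 0 0.2 0 0 0 2" --pt "0 0 0.3 0 0 0 2" --pt "0 0 0.3 0 0 0 2"

```text
time_s: 11.4
position: [551.5, -38.3, 73.7]
tcp_rot: [[1.0, -0.0, 0.0], [-0.0, -1.0, 0.0], [0.0, -0.0, -1.0]]
force: [1.1, 0.2, 2.5]
gripper_width: 28.1
```

>>> jog_arm --pt "0 0 0.2 0 0 0 2" --pt "0 0 0.2 0 0 0 2"

```text
time_s: 11.6
position: [551.5, -38.3, 71.6]
tcp_rot: [[1.0, -0.0, 0.0], [-0.0, -1.0, 0.0], [0.0, -0.0, -1.0]]
force: [1.4, 1.3, 4.7]
gripper_width: 27.9
```

>>> jog_arm --pt "0 0 0.2 0 0 0 2" --pt "0 0 0.2 0 0 0 2"

```text
time_s: 11.8
position: [551.6, -38.3, 69.7]
tcp_rot: [[1.0, -0.0, 0.001], [-0.0, -1.0, 0.0], [0.001, -0.0, -1.0]]
force: [2.0, 0.5, 5.2]
gripper_width: 28.3
```

Contact began about 4 mm below the bolt's end level, with only 1–2 N sideways. The bore is therefore over the bolt and meeting the catches, so I'll keep pressing gently.

>>> jog_arm --pt "0.05 0 0.2 0 0 0 2" --pt "0.1 0 0.2 0 0 0 2"

```text
time_s: 12.0
position: [552.4, -38.4, 67.6]
tcp_rot: [[1.0, -0.0, 0.0], [-0.0, -1.0, 0.0], [0.0, -0.0, -1.0]]
force: [1.1, 0.7, 3.2]
gripper_width: 27.9
```

>>> jog_arm --pt "0 0 0.2 0 0 0 2" --pt "0 0 0.2 0 0 0 2"

```text
time_s: 12.2
position: [552.2, -38.3, 65.5]
tcp_rot: [[1.0, -0.0, -0.0], [-0.0, -1.0, 0.0], [-0.0, -0.0, -1.0]]
force: [2.1, 0.2, 2.6]
gripper_width: 28.0
```

>>> jog_arm --pt "0 0 0.2 0 0 0 2" --pt "0 0 0.2 0 0 0 2"

```text
time_s: 12.4
position: [552.2, -38.3, 63.5]
tcp_rot: [[1.0, -0.0, -0.0], [-0.0, -1.0, 0.0], [-0.0, -0.0, -1.0]]
force: [2.4, -0.6, 3.9]
gripper_width: 28.6
```

>>> jog_arm --pt "0 0 0.2 0 0 0 2" --pt "0 0 0.2 0 0 0 2"

```text
time_s: 12.6
position: [552.2, -38.3, 61.4]
tcp_rot: [[1.0, -0.0, -0.0], [-0.0, -1.0, 0.0], [-0.0, -0.0, -1.0]]
force: [1.4, -0.3, 3.4]
gripper_width: 28.4
```

>>> jog_arm --pt "0.1 0 0.2 0 0 0 2" --pt "0.1 0 0.4 0 0 0 2" --pt "0.1 0 0.4 0 0 0 2"

```text
time_s: 12.9
position: [553.0, -38.3, 57.3]
tcp_rot: [[1.0, -0.0, -0.001], [-0.0, -1.0, 0.0], [-0.001, -0.0, -1.0]]
force: [0.9, 0.6, 3.2]
gripper_width: 28.4
```

>>> jog_arm --pt "0 0 0.2 0 0 0 2" --pt "0 0 0.4 0 0 0 2" --pt "0 0 0.4 0 0 0 2"

```text
time_s: 13.2
position: [552.8, -38.4, 53.1]
tcp_rot: [[1.0, -0.0, -0.001], [-0.0, -1.0, -0.0], [-0.001, 0.0, -1.0]]
force: [1.8, 0.3, -3.6]
gripper_width: 28.0
```

>>> jog_arm --pt "0 0 0.2 0 0 0 2" --pt "0 0 0.4 0 0 0 2" --pt "0 0 0.4 0 0 0 2"

```text
time_s: 13.5
position: [552.9, -38.3, 49.2]
tcp_rot: [[1.0, -0.0, -0.001], [-0.0, -1.0, 0.0], [-0.001, -0.0, -1.0]]
force: [0.5, 0.5, -1.2]
gripper_width: 27.9
```

>>> jog_arm --pt "0 0 0.2 0 0 0 2" --pt "0 0 0.4 0 0 0 2" --pt "0 0 0.6 0 0 0 2" --pt "0 0 0.6 0 0 0 2"

```text
time_s: 13.9
position: [553.1, -38.3, 43.4]
tcp_rot: [[1.0, -0.0, -0.0], [-0.0, -1.0, -0.0], [-0.0, 0.0, -1.0]]
force: [0.2, -0.1, -0.6]
gripper_width: 28.1
```

The spacer snapped past the catches (pull reversed to −3.6 N, now about zero). I'll follow it a bit lower, release, retreat straight up and check the seat.

>>> jog_arm --pt "0 0 0.4 0 0 0 2" --pt "0 0 0.8 0 0 0 2" --pt "0 0 0.8 0 0 0 4" --pt "0 0 0.8 0 0 0 4" --pt "0 0 0.8 0 0 0 5" --pt "0 0 0.8 0 0 0 5"

```text
time_s: 14.5
position: [553.4, -38.3, 35.8]
tcp_rot: [[1.0, -0.0, 0.0], [-0.0, -1.0, 0.0], [0.0, -0.0, -1.0]]
force: [0.6, -0.4, -0.2]
gripper_width: 50.4
```

>>> jog_arm --pt "0 0 -4 0 0 0 5" --pt "0 0 -8 0 0 0 5" --pt "0 0 -10 0 0 0 6" --pt "-2 8 -12 0 0 0 8.5" --pt "-3.8 16.5 -9 0 0 0 8.5" --pt "-3.8 16.5 -7 0 0 0 8.5" --pt "-3.8 16.5 -7 0 0 0 8.5" --pt "-3.8 16.5 -7 0 0 0 8.5" --pt "-3.8 16.5 -7 0 0 0 8.5"

```text
time_s: 15.4
position: [515.1, -203.4, 105.6]
tcp_rot: [[1.0, -0.001, -0.0], [-0.001, -1.0, 0.0], [-0.0, -0.0, -1.0]]
force: [0.8, 0.7, -0.4]
gripper_width: 85.0
```

Run:
```python
from h import *
import pickle
s=manip.state();print(s["position"],s["force"],s["gripper_width"])
w=grab("wrist");f=grab("side");t=grab("top");pickle.dump((w,f,t),open("a1.pkl","wb"))
u,v=proj(w,(515,-204,22));print("ring proj",u,v)
im=np.array(w["pixels"]);g=im.astype(int)
m=((g.min(2)>150)).astype(np.uint8)
n,l,st,c=cv2.connectedComponentsWithStats(m)
print([(st[i].tolist(),c[i].round(1).tolist()) for i in range(1,n) if st[i][4]>80])
def crop(f,b,k): return cv2.resize(cv2.cvtColor(np.array(f["pixels"]),cv2.COLOR_RGB2BGR)[b[1]:b[3],b[0]:b[2]],k,interpolation=cv2.INTER_CUBIC)
u,v=map(int,proj(f,(550,-40,50)));
x,y=int(u),int(v)
cv2.imwrite("pics/a1.png",np.hstack([crop(f,(x-27,y-27,x+27,y+27),(400,400)),crop(w,(196,100,316,220),(400,400))]));print(x-27,y-27)
```

```text
[ 515.14153758 -203.36181889  105.60623594] [ 0.7811711   0.72875674 -0.38376374] 85.02235689720108
ring proj 255.51168143045905 183.56616852972502
[([0, 0, 17, 25, 337], [6.7, 12.2]), ([0, 0, 512, 322, 90304], [276.8, 128.8]), ([0, 29, 38, 116, 2586], [12.8, 95.6]), ([40, 73, 28, 31, 203], [54.9, 92.1]), ([82, 99, 36, 20, 234], [102.2, 109.7]), ([43, 111, 65, 67, 1935], [82.4, 145.4]), ([106, 120, 24, 34, 212], [120.0, 138.6]), ([34, 130, 34, 28, 238], [52.9, 138.5]), ([240, 156, 41, 26, 419], [263.6, 165.4]), ([62, 350, 47, 34, 1023], [86.1, 369.6])]
236 159
```

View pics/a1.png

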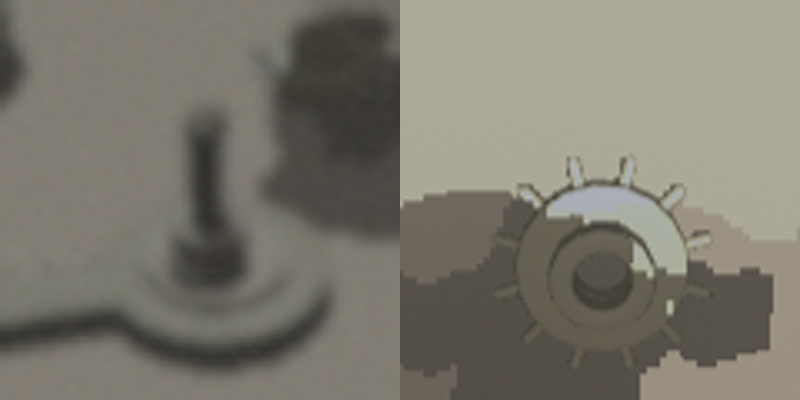

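Left half: the spacer sits low on the bolt, upright. Right half: the white ring is hub up, with its hub centred at crop (602,280), about (514.8,-205). I'll grip the hub just above the disc.

>>> jog_arm --pt "0 0.16 4 0 0 0 7" --pt "0 0.16 8 0 0 0 6" --pt "0 0.16 10 0 0 0 5" --pt "0 0.16 11 0 0 0 5" --pt "0 0.16 11.65 0 0 0 5" --pt "0 0.16 11.65 0 0 0 5" --pt "0 0.16 11.65 0 0 0 2" --pt "0 0.16 11.65 0 0 0 2" --pt "0 0.16 11.65 0 0 0 2" --pt "0 0.16 11.65 0 0 0 2" --pt "0 0.16 11.65 0 0 0 2"

```text
time_s: 16.65
position: [516.0, -205.1, -9.4]
tcp_rot: [[1.0, -0.0, 0.002], [-0.0, -1.0, -0.001], [0.002, 0.001, -1.0]]
force: [-2.4, 1.4, 9.9]
gripper_width: 26.1
```

Run:
```python
from h import *
import pickle
np.set_printoptions(linewidth=250)
w,f,t=pickle.load(open("a1.pkl","rb"));g=np.array(f["pixels"]).astype(int).sum(2)//3
for z in(103,44,28,20):print(z,proj(f,(554,-38,z)))
for r in range(184,202): print(r,g[r,254:276])
```

```text
103 (np.float64(262.19670580712955), np.float64(173.27528816187078))
44 (np.float64(262.3775960774991), np.float64(188.83261131124178))
28 (np.float64(262.42448264151403), np.float64(192.8801841843171))
20 (np.float64(262.44759494421413), np.float64(194.87770903333183))
184 [123 122 124 123 122 121 111  92  63  49  54  77 100 115 120 119 109  91  77  73  73  72]
185 [123 125 124 122 121 118 112  94  67  50  56  75 100 112 118 119 110  95  83  78  76  75]
186 [122 122 120 120 118 118 114  98  70  53  52  71  95 110 117 117 113 106  97  90  82  79]
187 [121 123 122 118 118 117 116 101  72  51  53  69  88 105 113 117 117 114 110 104  99  89]
188 [120 120 120 120 117 118 114  99  71  52  50  59  79 100 111 115 120 119 116 114 110 105]
189 [119 119 119 121 117 113 110  99  77  58  53  57  72  91 105 113 119 121 120 118 115 114]
190 [118 121 121 122 115 106 104  99  85  67  62  63  70  82  95 107 118 125 122 123 119 117]
191 [120 121 124 123 112  95  87  88  85  72  67  66  69  72  82 101 118 124 124 122 119 118]
192 [119 120 123 124 110  92  73  70  71  68  65  61  61  61  76  98 117 125 
[... 162 characters left out ...]
1  51  54  69  94 116 124 123 120 118 118]
195 [113 111 114 114 104  87  74  67  63  58  55  53  52  54  68  94 114 123 120 115 112 115]
196 [113 109 105 109 105  89  76  68  65  60  54  55  55  65  82 101 117 121 114 108 107 113]
197 [113 111 104 103 105  98  86  74  73  68  68  68  74  83 100 112 117 114 106 100 105 115]
198 [116 113 107 102 101 101  97  91  87  88  88  88  92  99 109 112 107 103  99 105 112 119]
199 [117 116 112 109 100  99  98  95  96  96  96  96  98 101 104 101  99 102 106 111 116 118]
200 [113 116 116 115 111 104 100 100  95  90  89  91  94  97 101 101 105 111 115 117 117 116]
201 [104 111 116 116 117 114 112 107 103  99  97  98 101 105 111 112 114 118 118 118 114 106]
```

>>> jog_arm --pt "0 0 -0.15 0 0 0 2" --pt "0 0 -0.15 0 0 0 2" --pt "0 0 -0.15 0 0 0 2"

```text
time_s: 16.95
position: [515.4, -205.1, -9.0]
tcp_rot: [[1.0, -0.0, 0.0], [-0.0, -1.0, -0.0], [0.0, 0.0, -1.0]]
force: [0.4, -0.4, -1.0]
gripper_width: 25.7
```

>>> jog_arm --pt "0 0 -0.3 0 0 0 2" --pt "0 0 -0.3 0 0 0 2"

```text
time_s: 17.15
position: [515.4, -205.0, -6.0]
tcp_rot: [[1.0, -0.0, 0.0], [-0.0, -1.0, -0.0], [0.0, 0.0, -1.0]]
force: [0.1, -0.2, -0.6]
gripper_width: 25.7
```

The ring is held steadily, with its underside about 10 mm above the TCP reading. The spacer's side forces vanished at TCP (553.5,-38.3), so I'll aim the ring there.

>>> jog_arm --pt "0 0 -5 0 0 0 2" --pt "0 0 -10 0 0 0 2" --pt "1.9 -6 -12.1 0 0 0 2" --pt "3.8 -12 -12.1 0 0 0 2" --pt "3.85 -16.7 -12.1 0 0 0 2" --pt "3.85 -16.7 -12.1 0 0 0 2" --pt "3.85 -16.7 -12.1 0 0 0 2" --pt "3.85 -16.7 -11.1 0 0 0 2" --pt "3.85 -16.7 -10.2 0 0 0 2" --pt "3.85 -16.7 -10.2 0 0 0 2" --pt "3.85 -16.7 -10.2 0 0 0 2"

```text
time_s: 18.25
position: [553.4, -38.8, 95.1]
tcp_rot: [[1.0, -0.002, -0.001], [-0.002, -1.0, -0.0], [-0.001, 0.0, -1.0]]
force: [-0.5, 0.5, 0.5]
gripper_width: 25.5
```

>>> jog_arm --pt "0 0 0.2 0 0 0 2" --pt "0 0 0.3 0 0 0 2" --pt "0 0 0.3 0 0 0 2"

```text
time_s: 18.55
position: [553.7, -38.1, 92.7]
tcp_rot: [[1.0, -0.0, -0.0], [-0.0, -1.0, -0.0], [-0.0, 0.0, -1.0]]
force: [-0.8, -0.4, -0.9]
gripper_width: 25.9
```

>>> jog_arm --pt "0 0 0.2 0 0 0 2" --pt "0 0 0.3 0 0 0 2" --pt "0 0 0.3 0 0 0 2"

```text
time_s: 18.85
position: [553.7, -37.9, 89.5]
tcp_rot: [[1.0, -0.0, -0.0], [-0.0, -1.0, 0.0], [-0.0, -0.0, -1.0]]
force: [-0.6, 0.4, 0.6]
gripper_width: 25.8
```

>>> jog_arm --pt "0 0 0.2 0 0 0 2" --pt "0 0 0.2 0 0 0 2"

```text
time_s: 19.05
position: [553.9, -37.9, 87.6]
tcp_rot: [[1.0, -0.0, 0.0], [-0.0, -1.0, 0.0], [0.0, -0.0, -1.0]]
force: [-0.4, 0.5, 1.5]
gripper_width: 25.9
```

>>> jog_arm --pt "0 0 0.2 0 0 0 2" --pt "0 0 0.2 0 0 0 2"

```text
time_s: 19.25
position: [553.9, -37.9, 85.7]
tcp_rot: [[1.0, -0.0, 0.0], [-0.0, -1.0, 0.0], [0.0, -0.0, -1.0]]
force: [0.6, -0.1, 4.9]
gripper_width: 25.4
```

>>> jog_arm --pt "0 0 0.2 0 0 0 2" --pt "0 0 0.2 0 0 0 2"

```text
time_s: 19.45
position: [553.9, -37.9, 83.7]
tcp_rot: [[1.0, -0.0, 0.0], [-0.0, -1.0, -0.0], [0.0, 0.0, -1.0]]
force: [-0.8, 0.9, 5.2]
gripper_width: 25.4
```

>>> jog_arm --pt "0 0 0.2 0 0 0 2" --pt "0 0 0.2 0 0 0 2"

```text
time_s: 19.65
position: [553.9, -37.9, 81.7]
tcp_rot: [[1.0, -0.0, 0.0], [-0.0, -1.0, 0.0], [0.0, -0.0, -1.0]]
force: [0.4, -0.7, 3.3]
gripper_width: 25.6
```

>>> jog_arm --pt "0 0 0.2 0 0 0 2" --pt "0 0 0.2 0 0 0 2"

```text
time_s: 19.85
position: [553.8, -37.9, 79.5]
tcp_rot: [[1.0, -0.0, -0.0], [-0.0, -1.0, 0.0], [-0.0, -0.0, -1.0]]
force: [0.6, 0.1, 3.3]
gripper_width: 25.8
```

Same force pattern as the spacer and well centred, so I'll continue.

>>> jog_arm --pt "0 0 0.2 0 0 0 2" --pt "0 0 0.4 0 0 0 2" --pt "0 0 0.4 0 0 0 2"

```text
time_s: 20.15
position: [553.6, -37.9, 75.4]
tcp_rot: [[1.0, -0.0, -0.0], [-0.0, -1.0, 0.0], [-0.0, -0.0, -1.0]]
force: [0.9, 0.1, 3.4]
gripper_width: 25.8
```

>>> jog_arm --pt "0 0 0.2 0 0 0 2" --pt "0 0 0.4 0 0 0 2" --pt "0 0 0.4 0 0 0 2"

```text
time_s: 20.45
position: [553.6, -37.9, 71.4]
tcp_rot: [[1.0, -0.0, -0.0], [-0.0, -1.0, 0.0], [-0.0, -0.0, -1.0]]
force: [1.4, 0.2, 3.1]
gripper_width: 25.6
```

>>> jog_arm --pt "0 0 0.2 0 0 0 2" --pt "0 0 0.4 0 0 0 2" --pt "0 0 0.4 0 0 0 2"

```text
time_s: 20.75
position: [553.7, -37.9, 67.4]
tcp_rot: [[1.0, -0.0, -0.0], [-0.0, -1.0, 0.0], [-0.0, -0.0, -1.0]]
force: [0.5, -0.3, 3.4]
gripper_width: 25.8
```

>>> jog_arm --pt "0 0 0.2 0 0 0 2" --pt "0 0 0.4 0 0 0 2" --pt "0 0 0.4 0 0 0 2"

```text
time_s: 21.05
position: [553.7, -37.9, 63.4]
tcp_rot: [[1.0, -0.0, -0.0], [-0.0, -1.0, 0.0], [-0.0, -0.0, -1.0]]
force: [2.0, 0.2, 3.0]
gripper_width: 25.8
```

>>> jog_arm --pt "0 0 0.2 0 0 0 2" --pt "0 0 0.4 0 0 0 2" --pt "0 0 0.4 0 0 0 2"

```text
time_s: 21.35
position: [553.2, -38.0, 59.0]
tcp_rot: [[1.0, -0.0, -0.001], [-0.0, -1.0, 0.0], [-0.001, -0.0, -1.0]]
force: [1.8, 0.6, -4.9]
gripper_width: 25.4
```

>>> jog_arm --pt "0.05 0 0.3 0 0 0 2" --pt "0.05 0 0.6 0 0 0 2" --pt "0.05 0 0.6 0 0 0 2"

```text
time_s: 21.65
position: [553.9, -37.9, 53.1]
tcp_rot: [[1.0, -0.0, -0.001], [-0.0, -1.0, -0.0], [-0.001, 0.0, -1.0]]
force: [-0.0, -0.3, -1.5]
gripper_width: 25.5
```

>>> jog_arm --pt "0 0 0.3 0 0 0 2" --pt "0 0 0.6 0 0 0 2" --pt "0 0 0.9 0 0 0 2" --pt "0 0 0.9 0 0 0 2"

```text
time_s: 22.05
position: [554.0, -37.9, 44.2]
tcp_rot: [[1.0, -0.0, -0.001], [-0.0, -1.0, 0.0], [-0.001, -0.0, -1.0]]
force: [-0.1, 0.6, 0.1]
gripper_width: 25.6
```

>>> jog_arm --pt "0 0 0.2 0 0 0 2" --pt "0 0 0.4 0 0 0 2" --pt "0 0 0.4 0 0 0 2"

```text
time_s: 22.35
position: [554.2, -37.9, 40.4]
tcp_rot: [[1.0, -0.0, -0.0], [-0.0, -1.0, 0.0], [-0.0, -0.0, -1.0]]
force: [0.6, 0.0, -2.0]
gripper_width: 25.4
```

The ring is past the catches and sliding free. I'll release it, retreat and hover over the bushing.

>>> jog_arm --pt "0 0 0 0 0 0 5" --pt "0 0 0 0 0 0 5" --pt "0 0 0 0 0 0 5" --pt "0 0 -4 0 0 0 5" --pt "0 0 -8 0 0 0 5" --pt "0 0 -10 0 0 0 6" --pt "-4 -8 -12 0 0 0 8.5" --pt "-9.5 -27.7 -10 0 0 0 8.5" --pt "-9.5 -27.7 -6 0 0 0 8.5" --pt "-9.5 -27.7 -6 0 0 0 8.5" --pt "-9.5 -27.7 -6 0 0 0 8.5" --pt "-9.5 -27.7 -6 0 0 0 8.5"

```text
time_s: 23.55
position: [458.8, 240.2, 100.6]
tcp_rot: [[1.0, -0.001, 0.001], [-0.001, -1.0, 0.0], [0.001, -0.0, -1.0]]
force: [0.9, 0.7, 0.6]
gripper_width: 84.9
```

>>> jog_arm --pt "0 0 0 0 0 0 8.5" --pt "0 0 0 0 0 0 8.5" --pt "0 0 0 0 0 0 8.5" --pt "0 0 0 0 0 0 8.5"

```text
time_s: 23.95
position: [460.2, 237.3, 101.1]
tcp_rot: [[1.0, -0.002, 0.001], [-0.002, -1.0, -0.0], [0.001, 0.0, -1.0]]
force: [-0.1, -0.1, -0.2]
gripper_width: 84.8
```

Run:
```python
from h import *
import pickle
np.set_printoptions(linewidth=250)
s=manip.state();print(s["position"],s["force"],s["gripper_width"])
w=grab("wrist");f=grab("side");pickle.dump((w,f),open("b1.pkl","wb"))
print("bush proj",proj(w,(459.4,239.7,22)))
g=np.array(f["pixels"]).astype(int).sum(2)//3
for z,r in((44,0),(44,31),(54,25),(66,15)):print(z,proj(f,(553,-38+r,z)),proj(f,(553,-38-r,z)))
for r in range(168,200): print(r,g[r,246:280])
h=np.array(w["pixels"]).astype(int).sum(2)//3
print("W");u,v=map(int,proj(w,(459.4,239.7,22)))
for r in range(v-26,v+27,2): print(r,h[r,u-28:u+28:2])
print(u-28)
```

```text
[460.21915997 237.27061405 101.10777317] [-0.05363211 -0.12766196 -0.22473101] 84.82212217087846
bush proj (np.float64(252.03557491425548), np.float64(185.75238532206603))
44 (np.float64(262.70669870334797), np.float64(188.84785534395022)) (np.float64(262.70669870334797), np.float64(188.84785534395022))
44 (np.float64(261.837841088574), np.float64(195.46152593547203)) (np.float64(263.54076387023474), np.float64(182.49760777374763))
54 (np.float64(261.9765552639176), np.float64(191.58087754419773)) (np.float64(263.35804192704813), np.float64(181.1546689094125))
66 (np.float64(262.2231527672383), np.float64(186.31319962410097)) (np.float64(263.05799542371886), np.float64(180.07912969973674))
168 [139 139 138 138 140 139 138 139 139 140 141 138 139 140 139 139 139 138 139 140 138 140 139 139 138 139 134 114  77  49  43  39  40  38]
169 [140 139 139 140 139 140 139 139 141 140 139 141 139 138 138 140 140 140 140 140 138 138 139 140 140 139 132 113  77  53  41  42  43  38]
170 [140 139 139 141 139 139 140 140 140 139 139 140 139 139 139 140 139 138 140 139 138 139 137 139 138 138 134 113 
[... 6382 characters left out ...]
77 75 76 76 75 80 83 85 86 86 86 86 86 74 77 77 77 77 78 78 77 78 78 78]
201 [76 76 76 76 76 76 76 76 76 76 76 76 78 78 77 77 78 77 77 76 77 77 77 77 78 77 78 78]
203 [76 75 76 76 76 76 76 76 76 76 76 76 76 76 76 77 77 77 77 77 76 77 77 77 77 78 77 77]
205 [76 76 76 75 76 76 75 75 76 76 76 76 76 76 76 76 76 76 77 77 77 77 77 78 77 78 78 78]
207 [ 75  75  76  76  75  75  75  76  76  75  76  76  76  76  76  76  76  76  77  76  77  77  77  77  77  77 125 126]
209 [ 76  75  75  76  76  75  76  76  76  76  75  76  76  76  75  76  75  76  76  76  76  77  76  77  77  77  78 138]
211 [ 75  75  76  76  75  75  76  75  75  76  76  76  76  75  75  75  76  76  76  77  76  76  77  77  77  77  78 139]
224
```

Side profile: the ring's disc and hub edges are at the rows expected for home height. Wrist profile: the bushing's neck is centred at px (250,186), about (459.2,241.3). I'll grip the neck above the flange.

>>> jog_arm --pt "-0.1 -0.4 4 0 0 0 7" --pt "-0.1 -0.4 8 0 0 0 6" --pt "-0.1 -0.4 10 0 0 0 5" --pt "-0.1 -0.4 11 0 0 0 5" --pt "-0.1 -0.4 11.4 0 0 0 5" --pt "-0.1 -0.4 11.4 0 0 0 5" --pt "-0.1 -0.4 11.4 0 0 0 1.5" --pt "-0.1 -0.4 11.4 0 0 0 1.5" --pt "-0.1 -0.4 11.4 0 0 0 1.5" --pt "-0.1 -0.4 11.4 0 0 0 1.5" --pt "-0.1 -0.4 11.4 0 0 0 1.5" --pt "-0.1 -0.4 11.4 0 0 0 1.5"

```text
time_s: 25.25
position: [459.2, 242.8, -12.0]
tcp_rot: [[1.0, -0.0, 0.002], [-0.0, -1.0, 0.001], [0.002, -0.001, -1.0]]
force: [-1.1, -1.1, 10.9]
gripper_width: 23.3
```

>>> jog_arm --pt "0 0 -0.2 0 0 0 1.5" --pt "0 0 -0.2 0 0 0 1.5"

```text
time_s: 25.45
position: [458.9, 242.7, -10.5]
tcp_rot: [[1.0, -0.0, 0.001], [-0.0, -1.0, 0.001], [0.001, -0.001, -1.0]]
force: [-0.9, 0.6, -1.6]
gripper_width: 23.1
```

>>> jog_arm --pt "0 0 -5 0 0 0 1.5" --pt "0 0 -10 0 0 0 1.5" --pt "3 9 -12.5 0 0 0 1.5" --pt "6 18 -12.5 0 0 0 1.5" --pt "9.45 28.1 -12.5 0 0 0 1.5" --pt "9.45 28.1 -12.5 0 0 0 1.5" --pt "9.45 28.1 -12.5 0 0 0 1.5" --pt "9.45 28.1 -12.5 0 0 0 1.5" --pt "9.45 28.1 -12.5 0 0 0 1.5" --pt "9.45 28.1 -11.5 0 0 0 1.5" --pt "9.45 28.1 -11 0 0 0 1.5" --pt "9.45 28.1 -11 0 0 0 1.5"

```text
time_s: 26.65
position: [552.1, -37.1, 97.8]
tcp_rot: [[1.0, 0.002, -0.002], [0.002, -1.0, 0.0], [-0.002, -0.0, -1.0]]
force: [-1.1, 0.1, -0.2]
gripper_width: 22.9
```

>>> jog_arm --pt "0 0 0.3 0 0 0 1.5" --pt "0 0 0.3 0 0 0 1.5"

```text
time_s: 26.85
position: [552.8, -37.8, 95.6]
tcp_rot: [[1.0, 0.001, -0.0], [0.001, -1.0, 0.0], [-0.0, -0.0, -1.0]]
force: [-0.0, -1.0, 0.4]
gripper_width: 22.9
```

>>> jog_arm --pt "0 0 0.2 0 0 0 1.5" --pt "0 0 0.4 0 0 0 1.5" --pt "0 0 0.4 0 0 0 1.5"

```text
time_s: 27.15
position: [552.8, -38.4, 91.6]
tcp_rot: [[1.0, -0.0, -0.0], [-0.0, -1.0, 0.0], [-0.0, -0.0, -1.0]]
force: [-0.5, 0.2, -0.5]
gripper_width: 22.6
```

>>> jog_arm --pt "0.05 0 0.2 0 0 0 1.5" --pt "0.05 0 0.3 0 0 0 1.5" --pt "0.05 0 0.3 0 0 0 1.5"

```text
time_s: 27.45
position: [553.4, -38.5, 88.6]
tcp_rot: [[1.0, -0.0, -0.0], [-0.0, -1.0, 0.0], [-0.0, -0.0, -1.0]]
force: [2.1, -0.1, 0.3]
gripper_width: 22.7
```

>>> jog_arm --pt "0 0 0.2 0 0 0 1.5" --pt "0 0 0.2 0 0 0 1.5"

```text
time_s: 27.65
position: [553.4, -38.5, 86.6]
tcp_rot: [[1.0, -0.0, -0.0], [-0.0, -1.0, 0.0], [-0.0, -0.0, -1.0]]
force: [-0.2, 0.2, -0.2]
gripper_width: 22.7
```

>>> jog_arm --pt "0 0 0.2 0 0 0 1.5" --pt "0 0 0.2 0 0 0 1.5"

```text
time_s: 27.85
position: [553.6, -38.4, 84.7]
tcp_rot: [[1.0, -0.0, 0.0], [-0.0, -1.0, 0.0], [0.0, -0.0, -1.0]]
force: [-0.6, 0.6, 1.4]
gripper_width: 22.5
```

>>> jog_arm --pt "0 0 0.2 0 0 0 1.5" --pt "0 0 0.2 0 0 0 1.5"

```text
time_s: 28.05
position: [553.6, -38.4, 82.8]
tcp_rot: [[1.0, -0.0, 0.0], [-0.0, -1.0, 0.0], [0.0, -0.0, -1.0]]
force: [0.7, 0.5, 4.7]
gripper_width: 22.6
```

>>> jog_arm --pt "0 0 0.2 0 0 0 1.5" --pt "0 0 0.2 0 0 0 1.5"

```text
time_s: 28.25
position: [553.6, -38.4, 80.9]
tcp_rot: [[1.0, -0.0, 0.0], [-0.0, -1.0, 0.0], [0.0, -0.0, -1.0]]
force: [0.5, 0.7, 5.4]
gripper_width: 23.0
```

>>> jog_arm --pt "0 0 0.2 0 0 0 1.5" --pt "0 0 0.4 0 0 0 1.5" --pt "0 0 0.4 0 0 0 1.5"

```text
time_s: 28.55
position: [553.4, -38.4, 76.7]
tcp_rot: [[1.0, -0.0, -0.0], [-0.0, -1.0, 0.0], [-0.0, -0.0, -1.0]]
force: [1.0, 0.5, 2.9]
gripper_width: 22.9
```

>>> jog_arm --pt "0 0 0.2 0 0 0 1.5" --pt "0 0 0.4 0 0 0 1.5" --pt "0 0 0.4 0 0 0 1.5"

```text
time_s: 28.85
position: [553.3, -38.5, 72.5]
tcp_rot: [[1.0, -0.0, -0.0], [-0.0, -1.0, 0.0], [-0.0, -0.0, -1.0]]
force: [0.4, 0.2, 3.1]
gripper_width: 22.6
```

>>> jog_arm --pt "0 0 0.2 0 0 0 1.5" --pt "0 0 0.4 0 0 0 1.5" --pt "0 0 0.4 0 0 0 1.5"

```text
time_s: 29.15
position: [553.3, -38.5, 68.5]
tcp_rot: [[1.0, -0.0, -0.0], [-0.0, -1.0, 0.0], [-0.0, -0.0, -1.0]]
force: [1.0, 1.4, 2.6]
gripper_width: 22.7
```

>>> jog_arm --pt "0 0 0.2 0 0 0 1.5" --pt "0 0 0.4 0 0 0 1.5" --pt "0 0 0.4 0 0 0 1.5"

```text
time_s: 29.45
position: [553.3, -38.5, 64.5]
tcp_rot: [[1.0, -0.0, -0.0], [-0.0, -1.0, 0.0], [-0.0, -0.0, -1.0]]
force: [0.6, 0.7, 2.7]
gripper_width: 23.1
```

>>> jog_arm --pt "0 0 0.2 0 0 0 1.5" --pt "0 0 0.4 0 0 0 1.5" --pt "0 0 0.4 0 0 0 1.5"

```text
time_s: 29.75
position: [553.3, -38.5, 60.5]
tcp_rot: [[1.0, -0.0, -0.0], [-0.0, -1.0, 0.0], [-0.0, -0.0, -1.0]]
force: [0.5, 0.1, 4.1]
gripper_width: 22.9
```

>>> jog_arm --pt "0 0 0.2 0 0 0 1.5" --pt "0 0 0.2 0 0 0 1.5"

```text
time_s: 29.95
position: [553.2, -38.5, 58.4]
tcp_rot: [[1.0, -0.0, -0.001], [-0.0, -1.0, 0.0], [-0.001, -0.0, -1.0]]
force: [0.6, -0.3, -5.2]
gripper_width: 23.0
```

>>> jog_arm --pt "0 0 0.2 0 0 0 1.5" --pt "0 0 0.2 0 0 0 1.5"

```text
time_s: 30.15
position: [553.1, -38.5, 56.3]
tcp_rot: [[1.0, -0.0, -0.001], [-0.0, -1.0, 0.0], [-0.001, -0.0, -1.0]]
force: [0.6, 1.0, -4.2]
gripper_width: 23.1
```

The catches are now pulling the bushing downward. I'll continue until it meets the stack.

>>> jog_arm --pt "0 0 0.2 0 0 0 1.5" --pt "0 0 0.2 0 0 0 1.5"

```text
time_s: 30.35
position: [553.2, -38.6, 54.5]
tcp_rot: [[1.0, -0.0, -0.0], [-0.0, -1.0, -0.0], [-0.0, 0.0, -1.0]]
force: [-0.3, -0.8, -1.1]
gripper_width: 22.9
```

>>> jog_arm --pt "0 0 0.1 0 0 0 1.5" --pt "0 0 0.1 0 0 0 1.5"

```text
time_s: 30.55
position: [553.5, -38.5, 53.8]
tcp_rot: [[1.0, -0.0, 0.0], [-0.0, -1.0, -0.0], [0.0, 0.0, -1.0]]
force: [-0.2, -0.6, 2.5]
gripper_width: 22.8
```

>>> jog_arm --pt "0 0 0.1 0 0 0 1.5" --pt "0 0 0.1 0 0 0 1.5"

```text
time_s: 30.75
position: [553.6, -38.5, 52.9]
tcp_rot: [[1.0, -0.0, 0.0], [-0.0, -1.0, -0.0], [0.0, 0.0, -1.0]]
force: [-0.6, -0.2, 3.1]
gripper_width: 22.9
```

>>> jog_arm --pt "0 0 0.1 0 0 0 1.5" --pt "0 0 0.1 0 0 0 1.5"

```text
time_s: 30.95
position: [553.6, -38.5, 51.8]
tcp_rot: [[1.0, -0.0, 0.0], [-0.0, -1.0, 0.0], [0.0, -0.0, -1.0]]
force: [0.3, 0.7, 5.0]
gripper_width: 22.7
```

>>> jog_arm --pt "0 0 0.1 0 0 0 1.5" --pt "0 0 0.2 0 0 0 1.5" --pt "0 0 0.2 0 0 0 1.5"

```text
time_s: 31.25
position: [553.7, -38.5, 50.0]
tcp_rot: [[1.0, -0.0, 0.0], [-0.0, -1.0, 0.0], [0.0, -0.0, -1.0]]
force: [-0.9, -0.3, 7.5]
gripper_width: 22.7
```

>>> jog_arm --pt "0 0 0 0 0 0 5" --pt "0 0 0 0 0 0 5" --pt "0 0 0 0 0 0 5" --pt "0 0 -3 0 0 0 5" --pt "0 0 -6 0 0 0 5" --pt "0 0 -10 0 0 0 6" --pt "0 0 -14 0 0 0 8.5" --pt "0 0 -18 0 0 0 8.5" --pt "0 0 -18 0 0 0 8.5" --pt "0 0 -18 0 0 0 8.5"

```text
time_s: 32.25
position: [553.6, -38.6, 230.4]
tcp_rot: [[1.0, -0.0, 0.001], [-0.0, -1.0, -0.0], [0.001, 0.0, -1.0]]
force: [-0.5, -0.4, -0.6]
gripper_width: 85.2
```

Run:
```python
from h import *
s=manip.state();print(s["position"],s["force"],s["gripper_width"])
w=grab("wrist");f=grab("side")
def crop(f,b,k): return cv2.resize(cv2.cvtColor(np.array(f["pixels"]),cv2.COLOR_RGB2BGR)[b[1]:b[3],b[0]:b[2]],k,interpolation=cv2.INTER_CUBIC)
x,y=map(int,proj(f,(552,-40,60)))
u,v=map(int,proj(w,(552,-40,80)))
for z,r in((66,20),(88,13),(54,25),(44,25)):print(z,(np.array(proj(f,(553,-38+r,z)))-[x-25,y-25])*8,(np.array(proj(f,(553,-38-r,z)))-[x-25,y-25])*8)
print(proj(f,(553,-38,88)))
cv2.imwrite("pics/c1.png",np.hstack([crop(f,(x-25,y-25,x+25,y+25),(400,400)),crop(w,(u-50,v-50,u+50,v+50),(400,400))]))
```

```text
[553.63079383 -38.59820952 230.41964159] [-0.45105009 -0.43755873 -0.59215393] 85.23417539686093
66 [192.64574757 227.01352179] [201.55141192 160.51177644]
88 [193.68969078 168.39677241] [199.55681088 125.45876669]
54 [191.81244211 260.64702035] [202.86433542 177.23735128]
44 [192.07057104 281.28125749] [203.05561035 197.65481398]
(np.float64(262.58113030665504), np.float64(177.34247124057964))
```

View pics/c1.png

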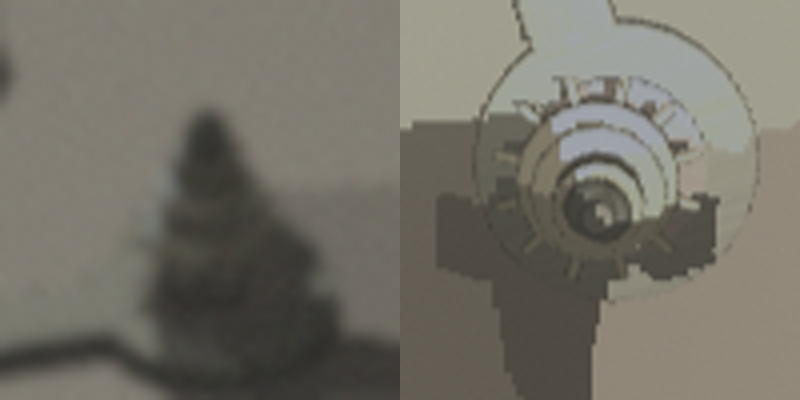

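Final view: ring and bushing are concentric and upright around the bolt, with the bolt end visible above the bushing. The gripper is clear, so I'm handing in.

```bash
python3 -c "
from rig import workorder
print(workorder.finish_job())"
```

```text
the job is handed in; nothing more can be done
None
```

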